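# Unlock the gated hold-down clamp and draw out the embossing plate

## Task

Unlock the bench clamp: feel the upright black lever through its zigzag gate, from the lane nearest the hold-down bar, through the middle lane, into the last lane and to the far end of that lane. Then swing the freed bar right up and over so that it stays open, and draw the embossing plate forward by its wooden grip, without lifting it off the bed, until all of it is clear of the place where the bar comes down. Leave the lever, the bar and the plate so, the plate flat between its guides, and do not disturb the weight, the glue bottle and the hammer.

Things in the scene. Friction and masses are not known exactly. Their poses are not given: they have to be found in the camera images.
- clamp: Fixed bench clamp of grey metal, 255 x 337 x 84 mm. Origin on the bench top in the middle plane of the closed hold-down bar; +x away from the robot when unturned, +y left, z up. 'Clamp' places are in this frame, in mm. Gate box with the lever: x -80..80, y -207..-103, top z 84. Bed: 8 high, x -175..80, y -40..130, two side guides along x, tops at z 22, inner faces at y -22 and 72.
- lane_first (a point): Middle of the first lane: clamp (0, -125, 72). In the gate box the lever's 12 mm stem runs in three straight lanes along clamp x, each 16 wide; its axis travels x -35..35. Two fixed steel dividers part the lanes. Beside a divider the stem gives only about 2 mm sideways, then stops hard.
- lane_middle (a point): Middle of the middle lane: clamp (0, -155, 72). Its one gap to the first lane, 20 mm wide with rounded mouths, is hidden under the latch slide and must be found by touch: centre anywhere at clamp x -5..27. Within about 4 mm of the gap's centre the stem goes 30 mm across.
- lane_last (a point): Middle of the last lane: clamp (0, -185, 72). Its one gap to the middle lane is of the same kind, also hidden and to be found by touch: centre anywhere at clamp x -27..5, independent of the other gap. The lever's goal is the far end of this lane (clamp x +35).
- lever (a joint): Travel of the lever along its lane, m: 0 at the lane's end nearest the robot (clamp x -35), 0.070 at the far end (clamp x +35). Dry friction about 1 N, no spring, it stays where it is left. Starts at 0 to 0.020 in the first lane.
- latch (a joint): Travel of lever and latch slide across the lanes, towards clamp -y, m: 0 first, 0.030 middle, 0.060 last lane (up to 2 mm play). Friction about 1 N, no spring. The slide's steel tongue (50 wide, 5 thick, underside z 72) lies over the bar's free end and locks it in the first and middle lanes; in the last it is clear, and the slide's other end reaches clamp y -260 at z 72..77.
- lever_knob (a point): Middle of the lever's upright black round grip, 30 mm in diameter, 50 high, its middle 135 mm above the bench. It stays upright and moves level, along clamp x and y only. Takes 1 to 3 N to move, up to about 6 N when started quickly.
- hold_bar (a joint): Angle of the hold-down bar, rad: 0 closed (level), 1.92 fully open at its stop. It swings up towards clamp +y about an axis along clamp x. Beyond 1.6 it falls over to the stop by its own weight and stays; below that it falls shut. When closed, its pin stands in the plate's hole and the plate cannot slide.
- bar_handle (a point): Middle of the bar's handle: a round wooden rod 18 mm in diameter, along clamp x, 87 mm long, sticking out of the bar's side towards the robot (clamp x -15..-102). Closed: at clamp (-66, -30, 61). It is 135 mm from the hinge axis and lifts with about 3 N. Below it there is free space down to z 22.
- bar_hinge (a point): Point on the hinge axis of the bar: clamp (0, 105, 61). The steel bar, 30 wide and 14 thick, reaches 200 mm from here towards clamp -y when closed (clamp x -15..15).
- plate: Loose steel embossing plate, 150 (x) x 90 (y) x 12 mm, 0.35 to 0.7 kg, axes along the clamp's, origin at the middle of its underside, on the bed between the guides (2 mm play each side). Starts at clamp (-50, 25, 8). Its rear edge is 75 mm behind its origin (+x): clear of the bar (front side at clamp x -15) when the origin is beyond x -93. The bed carries it to about x -165.
- plate_grip (a point): Middle of the plate's wooden grip: a level bar 16 (x) x 64 (y) x 20 mm on two short posts, 62 mm before (-x) the plate's origin, its middle 35 mm above the plate's underside (43 mm above the bench).
- weight: Bystander: steel press weight, 62 x 62 x 51 mm block, origin under its middle.
- glue_bottle: Bystander: white glue bottle, 46 mm in diameter, 101 mm high, origin under its middle.
- hammer: Bystander: cobbler's hammer with a dark wooden handle lying flat, 104 x 215 x 27 mm, origin under its middle.
Mind the look-alikes: they are no part of the job. Of the things shaped like the plate, the steel one is meant.

How it is judged:
On the way, in this order (a step that is already met when the one before it is completed fails the run):
1. the lever is in the middle lane (value of joint latch between 0.025 and 0.035 m), for 0.1 s.
2. the lever is at the far end of the last lane (value of joint latch above 0.055 m and value of joint lever above 0.064 m), for 0.2 s.
3. the hold-down bar stands open (value of joint hold_bar above 1.7 rad), for 0.2 s.
At the end, for the whole second after the job is handed in: The lever is in the last lane (latch over 55 mm) and within 6 mm of its far end, the bar stands open (over 1.7 rad), and the plate rests flat on the bed between its guides, its origin at clamp x -93 to -172 mm, so that its rear edge is clear of the bar (all of step 2 and value of joint hold_bar above 1.7 rad and x of plate in the frame of clamp between -0.172 and -0.093 m and y of plate in the frame of clamp between 0.018 and 0.032 m and height (world z) of plate below 0.012 m and angle between plate's own z axis and vertical below 0.05 rad and linear speed of plate below 0.02 m/s and velocity of joint hold_bar below 0.05 rad/s); the robot touches nothing.
It fails at once if the plate is lifted off its bed (origin over 25 mm high) (height (world z) of plate above 0.025 m).
It fails at once if the weight is moved by more than 25 mm (distance of weight from where it was at the start of the episode above 0.025 m).
It fails at once if the glue bottle is moved by more than 25 mm (distance of glue_bottle from where it was at the start of the episode above 0.025 m).
It fails at once if the hammer is moved by more than 25 mm (distance of hammer from where it was at the start of the episode above 0.025 m).
It also fails if it takes over 72 s, if anything falls off the work surface, if the arm or the gripper's body presses on something with over 40 N, if the wrist force passes 120 N, or if a joint passes its speed limit or range.

## Robot

A 6-joint arm with a two-finger parallel gripper is mounted at the origin on a cart in front of the work surface, level with it; the furniture and walls round the work are solid. World frame = base frame: x ahead of the robot, y to its left, z up, the work surface at z = 0. Lengths are in m, angles in rad, forces in N, time in s.
With the tool pointing down it reaches from about 0.35 to 0.975 m from the base axis. Payload 4.9 kg.
Tool frame: the origin (TCP) lies midway between the tips of the shut fingers; the grasp point (between the pads) lies manip.grip_depth behind it (manip.grip_depth is the distance from the TCP to the grasp point, in m); z points along the fingers, x is the direction in which the jaws open and shut, and the axes are right-handed (so a half turn about z gives the same grasp; the last joint's range is limited). The gripper opens to 85 mm and grips with 20 to 120 N. Pads are 22 mm wide; open, the fingers measure 114 mm over their backs; the gripper's body (76 mm by 85 mm) begins 54 mm behind the grasp point. The pads swing forward as they close: fully open they stand 13 mm farther back than shut.
Start: joints at [-0.119, 0.053, 1.613, -0, 1.476, -0.119], TCP at [0.625, 0, 0.231] pointing down, gripper open.
Joint ranges: [-3.01, 3.01], [-1.01, 2.22], [0.06, 2.58], [-1.02, 4.17], [0.09, 2.62], [-3.14, 3.14]. Speed limits (rad/s): [2.57, 2.57, 3.14, 3.14, 3.14, 3.14].

## Interface

Orientations are given as a unit quaternion [w, x, y, z].
In Python, from plant import state, grab_frame, ticket, manip gives the robot as it stands.
- The arm moves only by the tool carry_out, never from a script. Its argument "moves" is a list that holds one entry, the list of rows, each a list of 7 numbers: the turn, a rotation vector about the tool's x, y, z each as a share of 5 degrees, from -1 to 1, then the shift along the tool's x, y, z each as a share of 0.04 m, from -1 to 1, then the gripper command: -1 is shut, 1 is fully open, values between are in proportion. A call has 1 to 8 rows; each row shifts and turns the commanded pose from where the row before left it, along the tool's axes as they then stand; what a row does not reach is not made up. A row lasts 1/12 s, in which the tool goes at most 41.7 mm and 7.16 degrees, less where a joint would pass 70% of its speed; a pose out of reach is approached as far as the arm can. A call with a number of a shift or a turn outside -1 to 1 is refused whole. A call with a gripper value outside its range is refused whole. The fingers move at their own pace and stop on an object; the grip force is fixed at half the most. Time passes only in rows, so rows that do not move let the fingers close. It gives the time, the measured TCP pose, the force and the opening at its end, in the units of the state.
- state(): the state, without advancing time (a new reading comes with each control period).
- grab_frame(name): name is "scene" or "side" or "wrist"; returns a dict with "frame" (384x512x3 uint8, red, green, blue), "z_map" (384x512 float32, m along the optical axis (not along the pixel's ray), 0 where there is no reading), "K" (3x3 intrinsics, pixels), "world_from_camera" (4x4, takes a point from camera to world coordinates); the wrist camera has in their place "hand_eye" (4x4, takes a point from camera to tool coordinates, whose origin is the TCP and whose axes are the tool frame's). Camera axes: x right, y down, z forward; pixel columns grow to the right and rows downward; lengths in m; the calibration is good to about 2 mm. The wrist camera is an equidistant fisheye: a pixel r from the principal point sees the ray r / f radians off the axis. A picture is of the moment at which its call begins: read the wrist's pose just before it.
- ticket.job_done(): hands the job in, once; it reports no verdict.
The state is a dict: "time": time; "joint_pos": joint angles; "joint_vel": joint speeds; "joint_efforts": joint torques, N m; "tool_pos": TCP position; "tool_rot": TCP orientation; "contact_force": force on the tool from outside, world axes, zero at the start; "ft_torque": the same for the moment, N m; "gripper_width": opening from 0.0 (shut) to 1.0 (fully open).
Only numpy, scipy, OpenCV 4.12 (cv2) and the standard library are available. Lean on these libraries where they do the work, as an engineer would, in place of code of your own. Each camera call takes 0.05 s, during which the arm holds its last target.

## Working session

There is one attempt and no reset: what is moved stays moved. The work goes in short steps, Python scripts to look and compute and a tool call to move; the robot and the scene stay as the last step left them, time stands still between calls to the robot, and variables do not carry over. Pictures are saved under pics/ and viewed, and the job is handed in when it is done.

Besides the shell and the picture viewer there is one more tool, called after ">>>" in YAML: its name, and indented under it one key for each argument. carry_out: Moves the arm, as the interface text tells. Shift numbers are shares of 0.04 m and turn numbers shares of 5 degrees, none past 1 either way. Its arguments: {"type":"object","properties":{"moves":{"type":"array"}},"required":["moves"]}

```bash
ls; mkdir -p pics
python3 - <<'E'
from plant import state, grab_frame, ticket, manip
import cv2
s=state();print(s);print(manip, getattr(manip,'grip_depth',None))
for n in ["scene","side","wrist"]:
    f=grab_frame(n);cv2.imwrite(f"pics/{n}0.png",f["frame"][:,:,::-1]);print(n,f["K"],f.get("world_from_camera",f.get("hand_eye")))
E
```

```text
pics
{'time': 0.0, 'joint_pos': array([-1.18982492e-01,  5.33481743e-02,  1.61429236e+00,  8.19096110e-06,
        1.47603384e+00, -1.18981320e-01]), 'joint_vel': array([ 6.59236148e-04, -2.21664602e-03,  7.95228297e-05,  2.92990244e-04,
       -2.19676916e-03,  1.33936712e-05]), 'joint_efforts': array([ 2.70554956e-04, -3.93670499e+01, -3.70175600e+01, -1.62778279e-04,
        6.93513779e-03, -6.06393527e-06]), 'tool_pos': array([6.24368601e-01, 8.91357299e-05, 2.30069401e-01]), 'tool_rot': array([-1.27599430e-04,  9.99999458e-01, -9.77821691e-07, -1.03301755e-03]), 'contact_force': array([ 0.13491661, -0.08098076, -0.17898135]), 'ft_torque': array([ 0.01557301, -0.0300902 ,  0.02468024]), 'gripper_width': 0.9987250131315627}
<Robot object at 0x7fb9b1203a10> 0.0187
scene [[469.62952883   0.         251.54572054]
 [  0.         469.62952883 189.85700713]
 [  0.           0.           1.        ]] [[-5.82936985e-01 -4.13028946e-01  6.99708197e-01 -5.10137035e-01]
 [-8.12517328e-01  2.96592494e-01 -5.01845080e-01  8.29148189e-01]
 [-2.51654510e-04 -8.61069093e-01 -5.08487910e-01  8.79330403e-01]
 [ 0.00000000e+00  0.00000000e+00  0.00000000e+00  1.00000000e+00]]
side [[500.05268162   0.         254.15988338]
 [  0.         500.05268162 192.04668517]
 [  0.           0.           1.        ]] [[ 0.99938687 -0.00596243 -0.03450113  0.60449095]
 [ 0.03015104 -0.35436723  0.93462012 -1.52174892]
 [-0.01779868 -0.93508733 -0.35397019  0.72657795]
 [ 0.          0.          0.          1.        ]]
wrist [[297.31863964   0.         252.58298665]
 [  0.         297.31863964 191.15081521]
 [  0.           0.           1.        ]] [[ 9.99999243e-01 -1.02318973e-03 -6.84130179e-04 -9.17940185e-04]
 [ 1.18057019e-03  9.54567489e-01  2.97992476e-01 -7.64848943e-02]
 [ 3.48145586e-04 -2.97993058e-01  9.54567974e-01 -1.42066051e-01]
 [ 0.00000000e+00  0.00000000e+00  0.00000000e+00  1.00000000e+00]]
```

View pics/scene0.png

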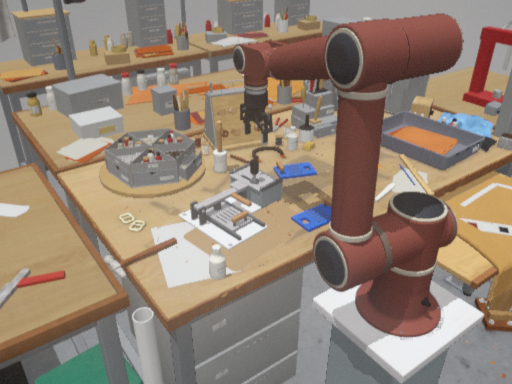

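View pics/side0.png

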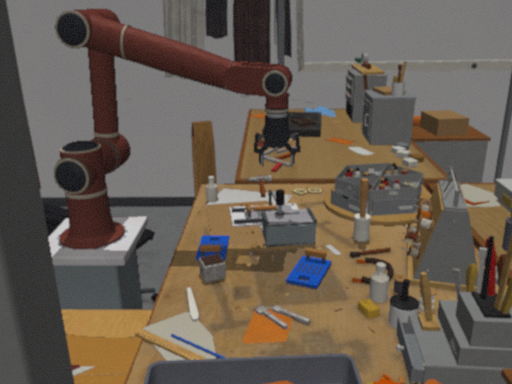

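View pics/wrist0.png

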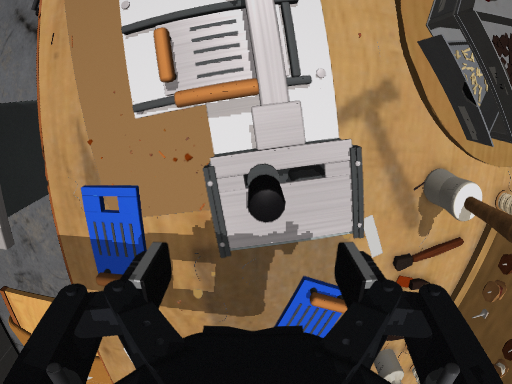

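The wrist view shows the clamp: black knob at (265,195), gate box (205-362,140-255), bar at (265,60), bar handle at (217,93), and the steel plate's grip at (163,55). Blue look-alike plates are at (113,230) and (315,305). The bystanders are the glue bottle, hammer and weight. Next I'll turn pixels into points.

```bash
cat > h.py <<'E'
import numpy as np, cv2
from scipy.spatial.transform import Rotation as R
from plant import state, grab_frame, ticket, manip
def T(s):
    M=np.eye(4);q=s["tool_rot"];M[:3,:3]=R.from_quat([q[1],q[2],q[3],q[0]]).as_matrix();M[:3,3]=s["tool_pos"];return M
def rays(f,n):
    K=f["K"];v,u=np.mgrid[0:384,0:512].astype(float)
    a=(u-K[0,2])/K[0,0];b=(v-K[1,2])/K[1,1]
    if n=="wrist":
        r=np.hypot(a,b);k=np.where(r<1e-6,1,np.tan(np.minimum(r,1.5))/np.maximum(r,1e-9));a=a*k;b=b*k
    return np.stack([a,b,np.ones_like(a)],-1)
def cloud(n):
    s=state();f=grab_frame(n);M=T(s)@f["hand_eye"] if n=="wrist" else f["world_from_camera"]
    P=rays(f,n)*f["z_map"][...,None];W=P@M[:3,:3].T+M[:3,3];W[f["z_map"]==0]=np.nan
    return s,f,W,M
def plane(f,n,M,u,v,z):
    d=M[:3,:3]@rays(f,n)[int(v),int(u)];o=M[:3,3];return o+d*(z-o[2])/d[2]
# world axes (unit) shift -> with T
E
python3 - <<'E'
from h import *
s,f,W,M=cloud("wrist")
np.savez("w0.npz",W=W,img=f["frame"])
for nm,(u,v) in dict(knobtop=(262,205),knob2=(270,185),boxTL=(215,165),boxTR=(350,150),boxBL=(225,240),boxB=(340,232),bar=(265,60),tongue=(278,120),handle=(217,93),grip=(163,55),paper=(220,125),table=(100,150),rod=(300,172),blue=(120,230)).items():
    print(nm,W[v,u].round(4))
g=f["frame"]
cv2.imwrite("pics/w0z.png",cv2.resize(g[0:270,60:420,::-1],None,fx=2.2,fy=2.2,interpolation=cv2.INTER_CUBIC))
# knob top points
z=W[...,2]
m=(z>0.15)&(z<0.17)&(g.max(-1)<70); m[300:]=0
print(m.sum(), np.nanmean(W[m],0))
m=(z>0.079)&(z<0.09);m[265:]=0
print(m.sum()); p=W[m][:,:2].astype(np.float32)
print(p.min(0),p.max(0),cv2.minAreaRect(p))
E
```

```text
knobtop [ 0.6305 -0.0008  0.1599]
knob2 [0.637  0.0117 0.1484]
boxTL [0.5846 0.012  0.0754]
boxTR [0.723  0.0298 0.0814]
boxBL [ 0.593  -0.0698  0.0824]
boxB [ 0.7219 -0.0643  0.0764]
bar [0.6358 0.1193 0.0664]
tongue [0.6484 0.058  0.0767]
handle [0.5876 0.0854 0.0705]
grip [0.5256 0.1317 0.0506]
paper [0.5831 0.0476 0.0068]
table [ 0.4111  0.0201 -0.0006]
rod [ 0.6784 -0.0044  0.0381]
blue [ 0.4326 -0.0943  0.0117]
1300 [ 0.67905627 -0.00499567  0.1586917 ]
3973
[ 0.57306033 -0.13192788] [1.0217744 0.2135208] ((0.7941281199455261, -0.05178239941596985), (0.3854939639568329, 0.3811268210411072), 33.941322326660156)
```

View pics/w0z.png

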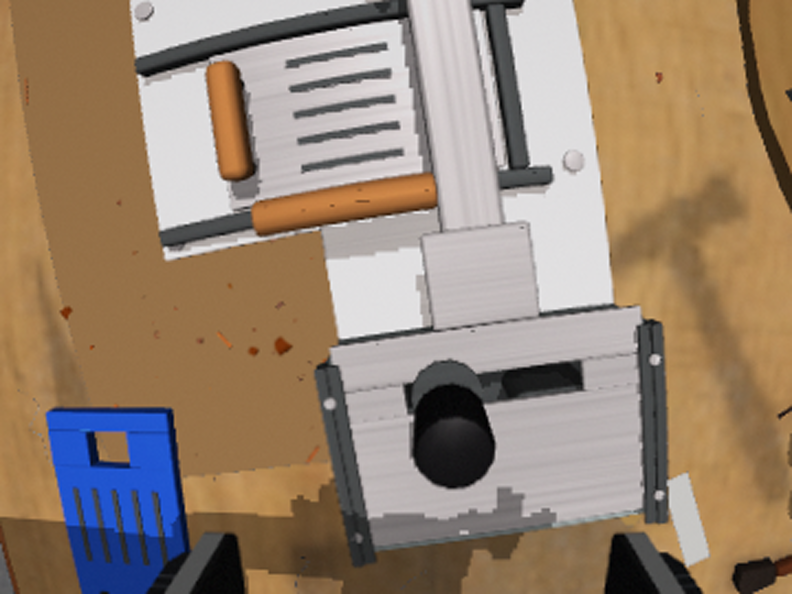

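Run:
```python
from h import *
s,f,W,M=cloud("wrist")
def px(u,v):return 60+u/2.2,v/2.2
pts=[((318,368),.084,(-80,-103)),((662,322),.084,(80,-103)),((352,565),.084,(-80,-207)),((667,521),.084,(80,-207)),((163,259),.008,(-175,-40)),((611,305),.008,(80,-103))]
A=[];B=[]
for p,z,c in pts:
    u,v=px(*p); q=plane(f,"wrist",M,round(u),round(v),z); print(c,q.round(4)); A.append(np.array(c)/1000);B.append(q[:2])
hsv=cv2.cvtColor(f["frame"],cv2.COLOR_RGB2HSV)
z=W[...,2]
m=(hsv[...,1]>140)&(hsv[...,0]<20)&(z>.03);m[115:]=0;m[:,:140]=0;m[:,290:]=0
n,l,st,c=cv2.connectedComponentsWithStats(m.astype(np.uint8))
for i in range(1,n):
    if st[i,4]>100:
        p=W[l==i];r=cv2.minAreaRect(p[:,:2].astype(np.float32));print("brown",st[i],r,p[:,2].max())
A=np.array(A[:5]);B=np.array(B[:5])
def fit(A,B):
    a=A-A.mean(0);b=B-B.mean(0);th=np.arctan2((a[:,0]*b[:,1]-a[:,1]*b[:,0]).sum(),(a*b).sum());r=np.array([[np.cos(th),-np.sin(th)],[np.sin(th),np.cos(th)]])
    t=B.mean(0)-r@A.mean(0);print("yaw",th,np.degrees(th),"t",t,"res mm",((B-A@r.T-t)*1000).round(1));return th,t,r
th,t,r=fit(A,B);
th,t,r=fit(A[:4],B[:4])
# knob top
g=f["frame"];m=(z>.155)&(z<.165);m[240:]=0
p=W[m];print("knobtop",m.sum(),p[:,0].min(),p[:,0].max(),p[:,1].min(),p[:,1].max(),cv2.minEnclosingCircle(p[:,:2].astype(np.float32)))
k=np.array(cv2.minEnclosingCircle(p[:,:2].astype(np.float32))[0]);print("knob clamp",r.T@(k-t))
```

```text
(-80, -103) [0.5756 0.0118 0.084 ]
(80, -103) [0.7341 0.0347 0.084 ]
(-80, -207) [ 0.5868 -0.0906  0.084 ]
(80, -207) [ 0.7483 -0.068   0.084 ]
(-175, -40) [0.4712 0.0611 0.008 ]
(80, -103) [0.7311 0.0316 0.008 ]
brown [154  28  21  54 777] ((0.5251349210739136, 0.13300681114196777), (0.015337654389441013, 0.06252390891313553), 8.636263847351074) 0.054391024406966915
brown [ 174   79   84   28 1312] ((0.5853403806686401, 0.0865006223320961), (0.086589515209198, 0.016743799671530724), 7.681934833526611) 0.07111845702851749
yaw 0.13918219372873586 7.974552284028759 t [0.63953886 0.1253637 ] res mm [[ 1.  -0.4]
 [ 1.   0.2]
 [-2.2  0.1]
 [ 0.8  0.5]
 [-0.6 -0.4]]
yaw 0.13569346472250832 7.774662836107051 t [0.6402232  0.12553605] res mm [[ 0.7 -0.8]
 [ 0.7  0.4]
 [-2.2 -0.2]
 [ 0.8  0.7]]
knobtop 1138 0.6198515422557122 0.9002087794886533 -0.041689113718104145 0.012106816899591671 ((0.760043740272522, -0.007889497093856335), 0.1405767798423767)
knob clamp [ 0.10066965 -0.14840808]
```

```bash
cat >> h.py <<'E'
TH=0.138;TC=np.array([.6397,.1254])
RC=np.array([[np.cos(TH),-np.sin(TH)],[np.sin(TH),np.cos(TH)]])
def c2w(x,y):return RC@(np.array([x,y])/1000)+TC
def w2c(p):return RC.T@(np.asarray(p)[:2]-TC)*1000
def rep():
    s=state();M=T(s);p=s["tool_pos"];F=s["contact_force"]
    print("t %.2f clamp"%s["time"],w2c(p).round(1),"z %.1f"%(p[2]*1000),"F clamp",(RC.T@F[:2]).round(1),F[2].round(1),"w %.3f"%s["gripper_width"],"yaw %.2f"%np.degrees(np.arctan2(M[1,0],M[0,0])),"tilt",(M[:2,2]).round(4))
E
python3 - <<'E'
from h import *
s,f,W,M=cloud("wrist")
z=W[...,2];m=np.zeros(z.shape,bool);m[150:240,235:300]=1
m&=(z>.157)&(f["frame"].max(-1)<80)
p=W[m];print(m.sum(),p.min(0),p.max(0))
k,rad=cv2.minEnclosingCircle(p[:,:2].astype(np.float32));print(k,rad,w2c(k)); rep()
for nm,g in dict(tgt=c2w(-20,-125),h=c2w(-70,-30)).items():print(nm,g)
# hammer, bottle, weight with height
s2,f2,W2,M2=cloud("scene")
for u,v in [(218,262),(155,250),(254,163),(253,180)]:print((u,v),W2[v,u].round(3))
E
```

```text
891 [ 0.61997268 -0.01516113  0.15701421] [0.64714989 0.01123826 0.16143921]
(0.6336404085159302, -0.0023407216649502516) 0.013924160972237587 [ -23.57430444 -125.69273165]
t 0.30 clamp [ -32.  -122.1] z 230.9 F clamp [ 0.5 -1.2] -0.6 w 1.001 yaw -0.00 tilt [-0.0007  0.0001]
tgt [ 0.63708544 -0.00116289]
h [0.57449236 0.08605584]
(218, 262) [0.354 0.321 0.062]
(155, 250) [0.558 0.416 0.018]
(254, 163) [0.625 0.005 0.156]
(253, 180) [0.637 0.    0.083]
```

The candidates for the lever were the black knob (265,195) and the dark tool parts at (400,262). The crop shows the knob standing in the slot of the gate box at clamp (-23.6,-125.7), which fits the first lane (y=-125). For the plate, the steel one in the bed (200,50) is meant, not the blue ones. I'll approach the knob now.

>>> carry_out:
  moves:
    - [[0,0,-0.79,0,0,0,1],[0,0,-0.79,0.21,0.09,0,1],[0,0,0,0,0,0.7,1],[0,0,0,0,0,0.7,1],[0,0,0,0,0,0.7,1],[0,0,0,0,0,0.7,1],[0,0,0,0,0,0,1]]

```text
time: 0.93
tool_pos: [0.629, -0.0025, 0.1119]
tool_rot: [-0.001, 0.998, 0.069, -0.006]
contact_force: [-1.3, 0.5, -2.3]
gripper_width: 0.997
```

```bash
python3 -c "
from h import *
rep()
f=grab_frame('wrist');cv2.imwrite('pics/w1.png',f['frame'][:,:,::-1])"
```

```text
t 0.93 clamp [ -28.2 -125.2] z 111.9 F clamp [-1.2  0.6] -2.3 w 0.997 yaw 7.90 tilt [-0.0122  0.0015]
```

View pics/w1.png

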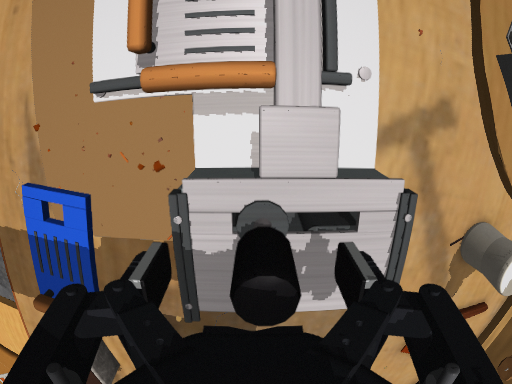

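The wrist image shows the knob at (265,275) between the open jaws, with the box edges square to the picture. I'll close the jaws.

>>> carry_out:
  moves:
    - [[0,0,0,0,0,0,0.3],[0,0,0,0,0,0,-0.2],[0,0,0,0,0,0,-1],[0,0,0,0,0,0,-1],[0,0,0,0,0,0,-1],[0,0,0,0,0,0,-1]]

```text
time: 1.48
tool_pos: [0.6347, -0.0031, 0.1214]
tool_rot: [0.0, 0.998, 0.069, 0.001]
contact_force: [-0.6, 0.8, 5.6]
gripper_width: 0.338
```

```bash
python3 -c "
from h import *
rep()"
```

```text
t 1.48 clamp [ -22.6 -126.6] z 121.4 F clamp [-0.5  0.9] 5.6 w 0.338 yaw 7.90 tilt [ 0.003  -0.0004]
```

>>> carry_out:
  moves:
    - [[0,0,0,0.1,0,0,-1],[0,0,0,0.15,0,0,-1],[0,0,0,0.1,0,0,-1],[0,0,0,0,0,0,-1],[0,0,0,0,0,0,-1]]

```text
time: 1.9
tool_pos: [0.6491, -0.0011, 0.1215]
tool_rot: [0.0, 0.998, 0.069, 0.002]
contact_force: [1.7, 1.0, 6.2]
gripper_width: 0.342
```

```bash
python3 -c "
from h import *
rep()"
```

```text
t 1.90 clamp [  -8.1 -126.6] z 121.5 F clamp [1.8 0.8] 6.2 w 0.342 yaw 7.91 tilt [ 0.0038 -0.0001]
```

Now I'll lean sideways 5 mm (tool +y) and read the force.

>>> carry_out:
  moves:
    - [[0,0,0,0,0.06,0,-1],[0,0,0,0,0.06,0,-1],[0,0,0,0,0,0,-1],[0,0,0,0,0,0,-1]]

```text
time: 2.23
tool_pos: [0.6496, -0.0061, 0.1214]
tool_rot: [0.0, 0.998, 0.069, 0.002]
contact_force: [1.0, 1.2, 5.2]
gripper_width: 0.341
```

```bash
python3 -c "
from h import *
rep()"
```

```text
t 2.23 clamp [  -8.3 -131.6] z 121.4 F clamp [1.2 1.1] 5.2 w 0.341 yaw 7.90 tilt [ 0.0038 -0.0005]
```

>>> carry_out:
  moves:
    - [[0,0,0,0,0.06,0,-1],[0,0,0,0,0.06,0,-1],[0,0,0,0,0,0,-1],[0,0,0,0,0,0,-1]]

```text
time: 2.57
tool_pos: [0.6502, -0.0084, 0.1214]
tool_rot: [-0.002, 0.998, 0.069, 0.002]
contact_force: [0.6, 6.8, 5.4]
gripper_width: 0.339
```

```bash
python3 -c "
from h import *
rep()
f=grab_frame('wrist');cv2.imwrite('pics/w2.png',f['frame'][:,:,::-1])"
```

```text
t 2.57 clamp [  -8.  -133.9] z 121.4 F clamp [1.5 6.6] 5.4 w 0.339 yaw 7.92 tilt [0.0038 0.0041]
```

View pics/w2.png

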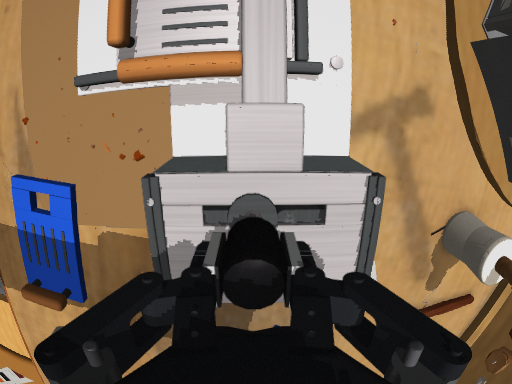

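The stem went in about 7 mm and then met about 6 N, so it is probably on the rounded mouth. I'll slide +x while leaning.

>>> carry_out:
  moves:
    - [[0,0,0,0.05,0,0,-1],[0,0,0,0.05,0,0,-1],[0,0,0,0,0,0,-1],[0,0,0,0,0,0,-1]]

```text
time: 2.95
tool_pos: [0.6541, -0.0098, 0.1215]
tool_rot: [0.0, 0.998, 0.069, 0.002]
contact_force: [-0.0, 0.8, 5.6]
gripper_width: 0.335
```

```bash
python3 -c "
from h import *
rep()"
```

```text
t 2.95 clamp [  -4.3 -135.9] z 121.5 F clamp [0.1 0.8] 5.6 w 0.335 yaw 7.92 tilt [0.0034 0.0001]
```

>>> carry_out:
  moves:
    - [[0,0,0,0,0.1,0,-1],[0,0,0,0,0.1,0,-1],[0,0,0,0,0,0,-1],[0,0,0,0,0,0,-1]]

```text
time: 3.28
tool_pos: [0.6553, -0.0185, 0.1215]
tool_rot: [0.001, 0.998, 0.069, 0.002]
contact_force: [1.1, -0.7, 4.8]
gripper_width: 0.337
```

```bash
python3 -c "
from h import *
rep()"
```

```text
t 3.28 clamp [  -4.3 -144.7] z 121.5 F clamp [ 0.9 -0.9] 4.8 w 0.337 yaw 7.90 tilt [ 0.0038 -0.001 ]
```

Free. Going on to the middle lane, another 11 mm.

>>> carry_out:
  moves:
    - [[0,0,0,0,0.1,0,-1],[0,0,0,0,0.1,0,-1],[0,0,0,0,0.08,0,-1],[0,0,0,0,0,0,-1],[0,0,0,0,0,0,-1],[0,0,0,0,0,0,-1]]

```text
time: 3.78
tool_pos: [0.6569, -0.0296, 0.1215]
tool_rot: [0.001, 0.998, 0.069, 0.002]
contact_force: [0.4, -0.6, 5.2]
gripper_width: 0.332
```

```bash
python3 -c "
from h import *
rep()"
```

```text
t 3.78 clamp [  -4.3 -155.9] z 121.5 F clamp [ 0.3 -0.6] 5.2 w 0.332 yaw 7.90 tilt [ 0.0039 -0.0012]
```

>>> carry_out:
  moves:
    - [[0,0,0,0,0.06,0,-1],[0,0,0,0,0.06,0,-1],[0,0,0,0,0,0,-1],[0,0,0,0,0,0,-1]]

```text
time: 4.12
tool_pos: [0.6575, -0.0342, 0.1215]
tool_rot: [0.0, 0.998, 0.069, 0.002]
contact_force: [0.8, -0.3, 4.5]
gripper_width: 0.335
```

```bash
python3 -c "
from h import *
rep()
f=grab_frame('wrist');cv2.imwrite('pics/w3.png',f['frame'][:,:,::-1])"
```

```text
t 4.12 clamp [  -4.3 -160.5] z 121.5 F clamp [ 0.7 -0.5] 4.5 w 0.335 yaw 7.90 tilt [ 0.0038 -0.0007]
```

View pics/w3.png

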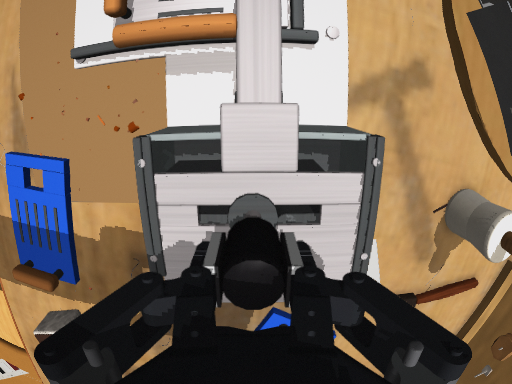

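The slide has followed, and the back of the box now shows at (185,150). Leaning on.

>>> carry_out:
  moves:
    - [[0,0,0,0,0.06,0,-1],[0,0,0,0,0.06,0,-1],[0,0,0,0,0,0,-1],[0,0,0,0,0,0,-1]]

```text
time: 4.5
tool_pos: [0.6581, -0.037, 0.1215]
tool_rot: [-0.001, 0.998, 0.069, 0.002]
contact_force: [0.1, 6.1, 5.9]
gripper_width: 0.341
```

```bash
python3 -c "
from h import *
rep()"
```

```text
t 4.50 clamp [  -4.1 -163.4] z 121.5 F clamp [0.9 6.1] 5.9 w 0.341 yaw 7.91 tilt [0.0036 0.0028]
```

>>> carry_out:
  moves:
    - [[0,0,0,-0.04,0,0,-1],[0,0,0,-0.04,0,0,-1],[0,0,0,0,0,0,-1]]

```text
time: 4.75
tool_pos: [0.6576, -0.0371, 0.1216]
tool_rot: [-0.001, 0.998, 0.069, 0.006]
contact_force: [13.4, 6.2, -1.5]
gripper_width: 0.336
```

```bash
python3 -c "
from h import *
rep()"
```

```text
t 4.75 clamp [  -4.6 -163.4] z 121.6 F clamp [14.2  4.3] -1.5 w 0.336 yaw 7.92 tilt [0.0115 0.0033]
```

>>> carry_out:
  moves:
    - [[0,0,0,-0.04,0,0,-1],[0,0,0,-0.04,0,0,-1],[0,0,0,0,0,0,-1]]

```text
time: 5.0
tool_pos: [0.6571, -0.0371, 0.1216]
tool_rot: [-0.001, 0.998, 0.069, 0.01]
contact_force: [25.0, 8.4, -6.6]
gripper_width: 0.339
```

```bash
python3 -c "
from h import *
rep()"
```

```text
t 5.00 clamp [  -5.1 -163.4] z 121.6 F clamp [25.9  4.9] -6.6 w 0.339 yaw 7.92 tilt [0.0189 0.0038]
```

Blocked in -x with 26 N, so the stem sits against a mouth corner on its -x side. I'll go back and towards +x.

>>> carry_out:
  moves:
    - [[0,0,0,0.08,0,0,-1],[0,0,0,0.08,0,0,-1],[0,0,0,0.06,0,0,-1],[0,0,0,0,0,0,-1],[0,0,0,0,0,0,-1]]

```text
time: 5.42
tool_pos: [0.6607, -0.038, 0.1215]
tool_rot: [0.0, 0.998, 0.069, 0.002]
contact_force: [1.0, 0.8, 5.6]
gripper_width: 0.337
```

```bash
python3 -c "
from h import *
rep()"
```

```text
t 5.42 clamp [  -1.7 -164.7] z 121.5 F clamp [1.1 0.7] 5.6 w 0.337 yaw 7.92 tilt [0.0038 0.    ]
```

>>> carry_out:
  moves:
    - [[0,0,0,0,0.1,0,-1],[0,0,0,0,0.1,0,-1],[0,0,0,0,0,0,-1],[0,0,0,0,0,0,-1]]

```text
time: 5.75
tool_pos: [0.6623, -0.0455, 0.1215]
tool_rot: [-0.0, 0.998, 0.069, 0.003]
contact_force: [4.0, 2.9, 5.4]
gripper_width: 0.336
```

```bash
python3 -c "
from h import *
rep()"
```

```text
t 5.75 clamp [  -1.1 -172.4] z 121.5 F clamp [4.3 2.3] 5.4 w 0.336 yaw 7.91 tilt [0.0056 0.0009]
```

>>> carry_out:
  moves:
    - [[0,0,0,0.05,0.08,0,-1],[0,0,0,0.02,0.1,0,-1],[0,0,0,0,0.1,0,-1],[0,0,0,0,0,0,-1],[0,0,0,0,0,0,-1]]

```text
time: 6.17
tool_pos: [0.6658, -0.0577, 0.1215]
tool_rot: [0.001, 0.998, 0.069, 0.002]
contact_force: [-0.0, -1.1, 7.3]
gripper_width: 0.342
```

```bash
python3 -c "
from h import *
rep()"
```

```text
t 6.17 clamp [   0.6 -185. ] z 121.5 F clamp [-0.2 -1.1] 7.3 w 0.342 yaw 7.89 tilt [ 0.0033 -0.0017]
```

>>> carry_out:
  moves:
    - [[0,0,0,0.1,0.03,0,-1],[0,0,0,0.1,0,0,-1],[0,0,0,0.1,0,0,-1],[0,0,0,0,0,0,-1],[0,0,0,0,0,0,-1]]

```text
time: 6.58
tool_pos: [0.678, -0.0568, 0.1215]
tool_rot: [0.001, 0.998, 0.069, 0.002]
contact_force: [1.1, 0.3, 6.8]
gripper_width: 0.334
```

```bash
python3 -c "
from h import *
rep()"
```

```text
t 6.58 clamp [  12.9 -185.7] z 121.5 F clamp [1.1 0.1] 6.8 w 0.334 yaw 7.90 tilt [ 0.0035 -0.001 ]
```

>>> carry_out:
  moves:
    - [[0,0,0,0.15,0,0,-1],[0,0,0,0.15,0,0,-1],[0,0,0,0.15,0,0,-1],[0,0,0,0.1,0,0,-1],[0,0,0,0.05,0,0,-1],[0,0,0,0,0,0,-1],[0,0,0,0,0,0,-1]]

```text
time: 7.17
tool_pos: [0.7006, -0.0535, 0.1215]
tool_rot: [0.001, 0.998, 0.069, 0.0]
contact_force: [-4.0, 0.3, 8.4]
gripper_width: 0.337
```

```bash
python3 -c "
from h import *
rep()
f=grab_frame('wrist');cv2.imwrite('pics/w4.png',f['frame'][:,:,::-1])"
```

```text
t 7.17 clamp [  35.7 -185.6] z 121.5 F clamp [-3.9  0.8] 8.4 w 0.337 yaw 7.91 tilt [ 0.0003 -0.001 ]
```

View pics/w4.png

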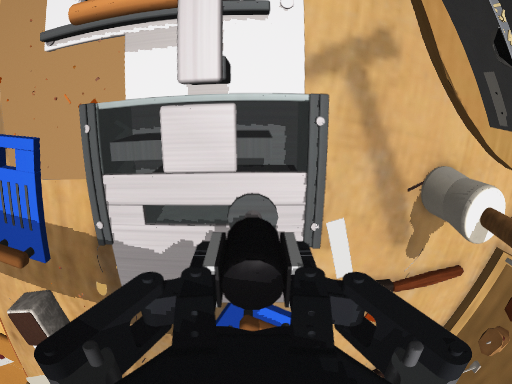

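Lever at the far end: the tool reads (35.7,-185.6) with 4 N against the stop, and the picture shows the tongue (200,138) well clear of the bar end (203,80). I'll release and rise.

>>> carry_out:
  moves:
    - [[0,0,0,0,0,0,-0.2],[0,0,0,0,0,0,0.3],[0,0,0,0,0,0,1],[0,0,0,0,0,0,1],[0,0,0,0,0,-0.5,1],[0,0,0,0,0,-0.9,1],[0,0,0,0,0,-0.9,1],[0,0,0,0,0,0,1]]

```text
time: 7.88
tool_pos: [0.7042, -0.0538, 0.2211]
tool_rot: [0.002, 0.998, 0.069, 0.007]
contact_force: [0.9, -0.2, 2.6]
gripper_width: 0.999
```

>>> carry_out:
  moves:
    - [[0,0,0,-0.54,-0.78,0,1],[0,0,0,-0.54,-0.78,0,1],[0,0,0,-0.54,-0.78,0,1],[0,0,0,-0.54,-0.78,0,1],[0,0,0,-0.54,-0.78,0,1],[0,0,0,0,0,0,1],[0,0,0,0,0,0,1]]

```text
time: 8.47
tool_pos: [0.5708, 0.0879, 0.211]
tool_rot: [0.0, 0.998, 0.07, 0.0]
contact_force: [0.6, -0.7, -0.6]
gripper_width: 1.001
```

>>> carry_out:
  moves:
    - [[0,0,-1,0,0,0,0.5],[0,0,-1,0,0,0,0.5],[0,0,-1,0,0,0,0.5],[0,0,-1,0,0,0,0.5],[0,0,-1,0,0,0,0.5],[0,0,-1,0,0,0,0.5],[0,0,-1,0,0,0,0.5],[0,0,-1,0,0,0,0.5]]

```text
time: 9.13
tool_pos: [0.5728, 0.0854, 0.2111]
tool_rot: [0.0, 0.913, 0.407, -0.0]
contact_force: [0.2, 0.7, 0.5]
gripper_width: 0.748
```

>>> carry_out:
  moves:
    - [[0,0,-1,0,0,0,0.5],[0,0,-1,0,0,0,0.5],[0,0,-1,0,0,0,0.5],[0,0,-1,0,0,0,0.5],[0,0,-1,0,0,0,0.5],[0,0,-1,0,0,0,0.5],[0,0,-1,0,0,0,0.5],[0,0,-1,0,0,0,0.5]]

```text
time: 9.8
tool_pos: [0.5728, 0.0855, 0.2111]
tool_rot: [0.0, 0.719, 0.695, -0.0]
contact_force: [-0.5, 0.5, 0.8]
gripper_width: 0.75
```

>>> carry_out:
  moves:
    - [[0,0,-1,0,0,0,0.5],[0,0,-1,0,0,0,0.5],[0,0,0,0,0,0,0.5],[0,0,0,0,0,0,0.5]]

```text
time: 10.13
tool_pos: [0.5725, 0.0858, 0.2111]
tool_rot: [0.0, 0.658, 0.753, -0.0]
contact_force: [0.3, -0.1, -0.0]
gripper_width: 0.75
```

```bash
python3 -c "
from h import *
rep();print(state()['joint_pos'])
f=grab_frame('wrist');cv2.imwrite('pics/w5.png',f['frame'][:,:,::-1])"
```

```text
t 10.13 clamp [-72. -30.] z 211.1 F clamp [ 0.2 -0.2] -0.0 w 0.750 yaw 97.71 tilt [-0.     -0.0002]
[ 2.03046693e-02 -4.30997894e-02  1.74288877e+00 -2.10188568e-04
  1.44183947e+00 -1.68498986e+00]
```

View pics/w5.png

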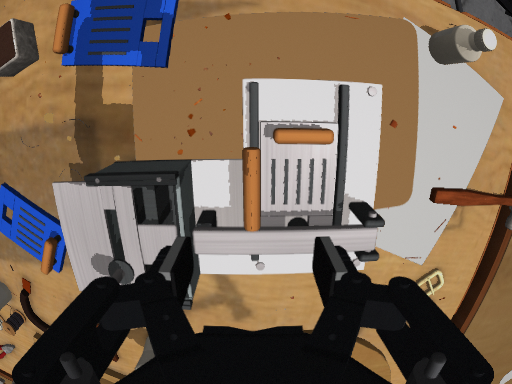

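The handle (252,190) lies along the jaw centre line and the bystanders are well away. Descending.

>>> carry_out:
  moves:
    - [[0,0,0,0,0,0.9,0.3],[0,0,0,0,0,0.9,0.3],[0,0,0,0,0,0.9,0.3],[0,0,0,0,0,0.9,0.3],[0,0,0,0,0,0.35,0.3],[0,0,0,0,0,0.15,0.3],[0,0,0,0,0,0,0.3],[0,0,0,0,0,0,0.3]]

```text
time: 10.85
tool_pos: [0.5735, 0.0865, 0.0493]
tool_rot: [0.001, 0.657, 0.754, 0.001]
contact_force: [0.6, -1.0, 1.0]
gripper_width: 0.647
```

```bash
python3 -c "
from h import *
rep()
f=grab_frame('wrist');cv2.imwrite('pics/w6.png',f['frame'][:,:,::-1])"
```

```text
t 10.85 clamp [-70.9 -29.4] z 49.3 F clamp [ 0.5 -1.1] 1.0 w 0.647 yaw 97.87 tilt [0.003  0.0001]
```

View pics/w6.png

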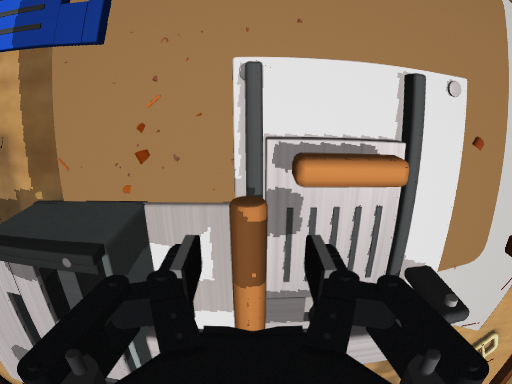

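The jaws straddle the handle (250,260), clear of the plate grip (350,170). Lowering a little and closing.

>>> carry_out:
  moves:
    - [[0,0,0,0,0,0.15,0.3],[0,0,0,0,0,0,-0.3],[0,0,0,0,0,0,-1],[0,0,0,0,0,0,-1],[0,0,0,0,0,0,-1],[0,0,0,0,0,0,-1]]

```text
time: 11.4
tool_pos: [0.5726, 0.0844, 0.0423]
tool_rot: [0.002, 0.656, 0.754, -0.001]
contact_force: [-0.6, -7.7, 2.2]
gripper_width: 0.191
```

```bash
python3 -c "
from h import *
rep()"
```

```text
t 11.40 clamp [-72.1 -31.4] z 42.3 F clamp [-1.7 -7.5] 2.2 w 0.191 yaw 97.93 tilt [ 0.0012 -0.0046]
```

The rod is gripped (0.191 of 85 mm, about 16 mm). Now the arc about the hinge in 0.12 rad rows.

>>> carry_out:
  moves:
    - [[0,0,0,0.02,0,-0.4,-1],[0,0,0,0.07,0,-0.4,-1],[0,0,0,0.12,0,-0.39,-1],[0,0,0,0.17,0,-0.37,-1],[0,0,0,0,0,0,-1],[0,0,0,0,0,0,-1]]

```text
time: 11.9
tool_pos: [0.5707, 0.0978, 0.1051]
tool_rot: [0.004, 0.656, 0.754, -0.003]
contact_force: [0.3, -12.7, 0.1]
gripper_width: 0.185
```

```bash
python3 -c "
from h import *
rep()
f=grab_frame('side');cv2.imwrite('pics/s1.png',cv2.resize(f['frame'][120:270,180:340,::-1],None,fx=4,fy=4))"
```

```text
t 11.90 clamp [-72.2 -17.8] z 105.1 F clamp [ -1.5 -12.6] 0.1 w 0.185 yaw 97.95 tilt [ 0.0023 -0.0092]
```

View pics/s1.png

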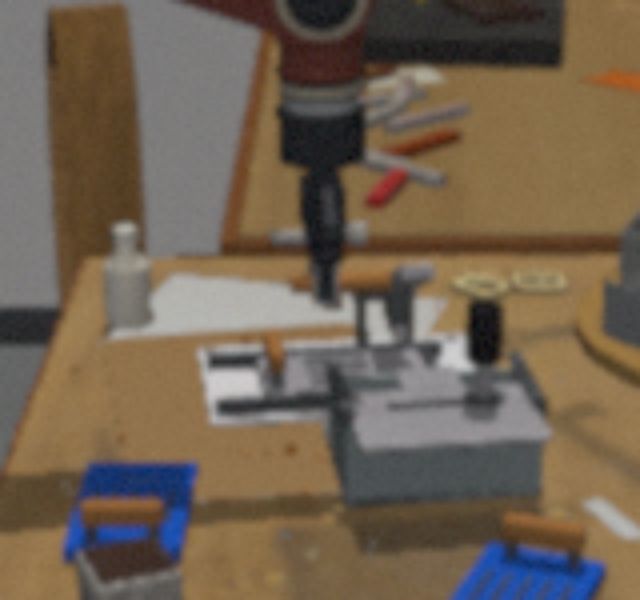

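The bar is lifting with the handle (345,285), and the lever (485,330) stands at the far end of its lane. Continuing the arc.

>>> carry_out:
  moves:
    - [[0,0,0,0.21,0,-0.35,-1],[0,0,0,0.25,0,-0.32,-1],[0,0,0,0.28,0,-0.29,-1],[0,0,0,0.32,0,-0.25,-1],[0,0,0,0,0,0,-1],[0,0,0,0,0,0,-1]]

```text
time: 12.45
tool_pos: [0.5651, 0.1376, 0.1576]
tool_rot: [0.006, 0.657, 0.754, -0.005]
contact_force: [-9.2, -22.6, 19.1]
gripper_width: 0.186
```

```bash
python3 -c "
from h import *
rep()"
```

```text
t 12.45 clamp [-72.2  22.3] z 157.6 F clamp [-12.2 -21.2] 19.1 w 0.186 yaw 97.90 tilt [ 0.002  -0.0151]
```

>>> carry_out:
  moves:
    - [[0,0,0,0.35,0,-0.21,-1],[0,0,0,0.37,0,-0.17,-1],[0,0,0,0.39,0,-0.12,-1],[0,0,0,0.4,0,-0.08,-1],[0,0,0,0,0,0,-1],[0,0,0,0,0,0,-1]]

```text
time: 12.95
tool_pos: [0.5597, 0.2046, 0.1828]
tool_rot: [0.004, 0.656, 0.755, 0.005]
contact_force: [-1.1, -1.5, 17.7]
gripper_width: 0.184
```

```bash
python3 -c "
from h import *
rep()"
```

```text
t 12.95 clamp [-68.4  89.5] z 182.8 F clamp [-1.3 -1.3] 17.7 w 0.184 yaw 97.99 tilt [0.0125 0.002 ]
```

>>> carry_out:
  moves:
    - [[0,0,0,0.4,0,0.0,-1],[0,0,0,0.4,0,0.04,-1],[0,0,0,0.4,0,0.08,-1],[0,0,0,0,0,0,-1],[0,0,0,0,0,0,-1]]

```text
time: 13.37
tool_pos: [0.5523, 0.2534, 0.1758]
tool_rot: [0.002, 0.656, 0.754, 0.005]
contact_force: [2.3, 3.9, 10.4]
gripper_width: 0.187
```

```bash
python3 -c "
from h import *
rep()
f=grab_frame('side');cv2.imwrite('pics/s2.png',cv2.resize(f['frame'][100:250,180:340,::-1],None,fx=4,fy=4))"
```

```text
t 13.37 clamp [-68.9 138.8] z 175.8 F clamp [2.8 3.6] 10.4 w 0.187 yaw 97.96 tilt [0.0104 0.0045]
```

View pics/s2.png

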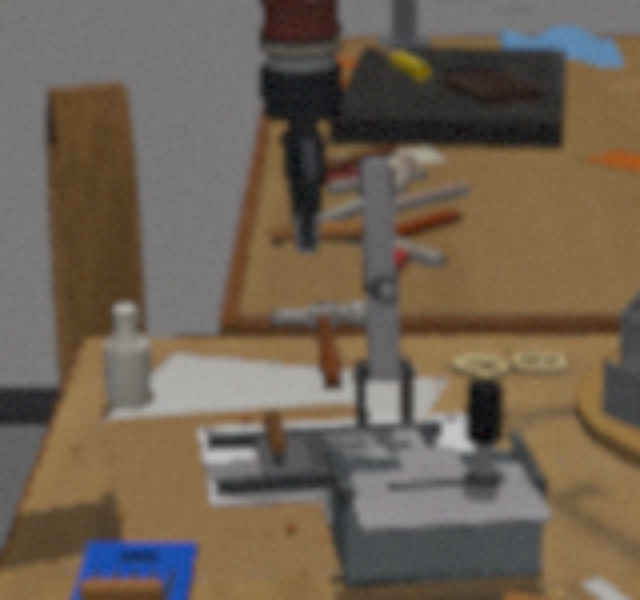

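The bar stands up past vertical (about 1.82 rad). A little further to the stop, then release.

>>> carry_out:
  moves:
    - [[0,0,0,0.13,0,0.04,-1],[0,0,0,0.12,0,0.05,-1],[0,0,0,0,0,0,-1],[0,0,0,0,0,0,-1]]

```text
time: 13.75
tool_pos: [0.5511, 0.263, 0.1721]
tool_rot: [0.002, 0.656, 0.754, 0.005]
contact_force: [2.3, 4.1, 9.5]
gripper_width: 0.18
```

```bash
python3 -c "
from h import *
rep()"
```

```text
t 13.75 clamp [-68.8 148.5] z 172.1 F clamp [2.9 3.7] 9.5 w 0.180 yaw 97.96 tilt [0.0107 0.005 ]
```

>>> carry_out:
  moves:
    - [[0,0,0,0,0,0,0],[0,0,0,0,0,0,0.5],[0,0,0,0,0,0,0.5],[0,0,0,0,0,0,0.5],[0,0,0,0,0,0,0.5]]

```text
time: 14.17
tool_pos: [0.5472, 0.2606, 0.1661]
tool_rot: [-0.0, 0.657, 0.754, -0.001]
contact_force: [0.3, -0.3, 1.0]
gripper_width: 0.751
```

```bash
python3 -c "
from h import *
rep()
f=grab_frame('wrist');cv2.imwrite('pics/w7.png',f['frame'][:,:,::-1])"
```

```text
t 14.17 clamp [-73.  146.6] z 166.1 F clamp [ 0.3 -0.4] 1.0 w 0.751 yaw 97.89 tilt [-0.0015 -0.0005]
```

View pics/w7.png

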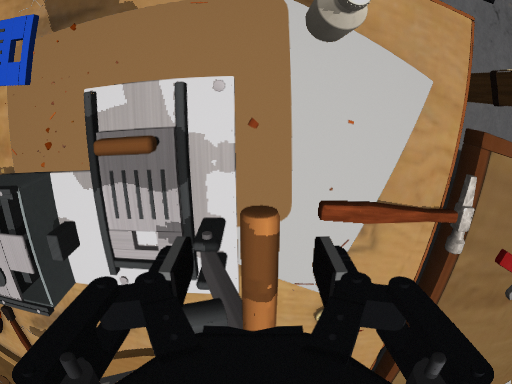

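The bar handle (260,260) stands free between the open jaws, and the bar rests at its stop. I'll rise, move over behind the plate grip with shut fingers, and hook the grip without gripping, so there is no lift.

>>> carry_out:
  moves:
    - [[0,0,0,0.05,0,-0.5,0.5],[0,0,0,0,0,-0.9,0.5],[0,0,0,0,0,-0.9,0.5],[0,0,0,0,0,0,0.5]]

```text
time: 14.55
tool_pos: [0.5507, 0.264, 0.2681]
tool_rot: [0.003, 0.657, 0.754, 0.006]
contact_force: [0.4, -0.1, 1.3]
gripper_width: 0.749
```

>>> carry_out:
  moves:
    - [[0,0,0,-0.5,-0.04,0,-1],[0,0,0,-0.8,-0.04,0,-1],[0,0,0,-0.8,-0.04,0,-1],[0,0,0,-0.8,-0.04,0,-1],[0,0,0,-0.2,0,0,-1],[0,0,0,0,0,0,-1],[0,0,0,0,0,0,-1]]

```text
time: 15.13
tool_pos: [0.5581, 0.1392, 0.2587]
tool_rot: [-0.0, 0.657, 0.754, 0.0]
contact_force: [-1.0, 0.6, -0.3]
gripper_width: -0.0
```

Run:
```python
from h import *
rep()
s,f,W,M=cloud("wrist");cv2.imwrite('pics/w8.png',f['frame'][:,:,::-1])
hsv=cv2.cvtColor(f["frame"],cv2.COLOR_RGB2HSV);z=W[...,2]
m=(hsv[...,1]>130)&(hsv[...,0]<20)&(z>.035)&(z<.06)
n,l,st,c=cv2.connectedComponentsWithStats(m.astype(np.uint8))
for i in range(1,n):
    if st[i,4]>150:
        p=W[l==i];r=cv2.minAreaRect(p[:,:2].astype(np.float32));print(st[i],w2c(r[0]),r,p[:,2].max())
```

```text
t 15.13 clamp [-78.9  24.9] z 258.7 F clamp [-0.9  0.7] -0.3 w -0.000 yaw 97.84 tilt [-0.0004  0.0007]
[ 43  24  16  44 452] [-258.43574106 -258.62394024] ((0.41929811239242554, -0.16631627082824707), (0.06340241432189941, 0.016970107331871986), 0.2150251716375351) 0.04619045309182995
[225 130  53  14 661] [-113.63353345   23.64091671] ((0.5238946676254272, 0.13318446278572083), (0.014930452220141888, 0.061621397733688354), 8.267375946044922) 0.05457858701303975
[ 34 228  13  32 263] [  49.60239629 -333.30934116] ((0.7346816658973694, -0.197917178273201), (0.015080979093909264, 0.06408844888210297), 67.58641052246094) 0.046170319799546944
[ 23 333  40  30 396] [ 312.90127296 -435.67400354] ((1.009558916091919, -0.2630886435508728), (0.10637473315000534, 0.011548390612006187), 74.93331909179688) 0.05994254331762183
```

View pics/w8.png

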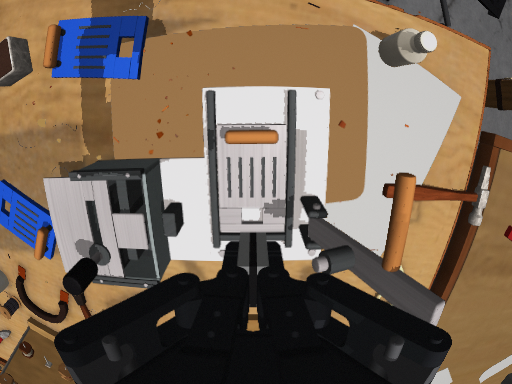

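The grip (252,137) is at clamp (-114,24), the bar lies open at right (380,270), and the plate is still between its guides. Descending behind the grip.

>>> carry_out:
  moves:
    - [[0,0,0,0,0,0.9,-1],[0,0,0,0,0,0.9,-1],[0,0,0,0,0,0.9,-1],[0,0,0,0,0,0.9,-1],[0,0,0,0,0,0.9,-1],[0,0,0,0,0,0.6,-1],[0,0,0,0,0,0.3,-1],[0,0,0,0,0,0.2,-1]]

```text
time: 15.85
tool_pos: [0.5567, 0.1403, 0.0327]
tool_rot: [-0.001, 0.656, 0.755, -0.001]
contact_force: [-0.6, 0.2, 0.3]
gripper_width: -0.003
```

>>> carry_out:
  moves:
    - [[0,0,0,0,0,0,-1],[0,0,0,0,0,0,-1]]

```text
time: 16.02
tool_pos: [0.5592, 0.1398, 0.0363]
tool_rot: [0.001, 0.656, 0.754, 0.001]
contact_force: [-0.8, -0.2, 0.3]
gripper_width: 0.0
```

```bash
python3 -c "
from h import *
rep()
f=grab_frame('wrist');cv2.imwrite('pics/w9.png',f['frame'][:,:,::-1])"
```

```text
t 16.02 clamp [-77.7  25.3] z 36.3 F clamp [-0.8 -0.1] 0.3 w 0.000 yaw 97.94 tilt [0.0021 0.0003]
```

View pics/w9.png

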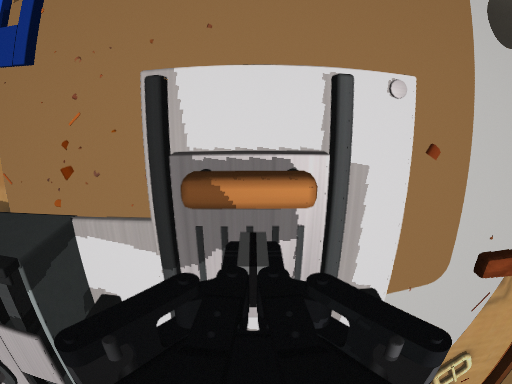

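The fingers are behind the grip, centred. I'll pull in two stages.

>>> carry_out:
  moves:
    - [[0,0,0,0,-0.15,0.1,-1],[0,0,0,0,-0.15,0,-1],[0,0,0,0,-0.15,0,-1],[0,0,0,0,-0.15,0,-1],[0,0,0,0,-0.15,0,-1],[0,0,0,0,-0.15,0,-1],[0,0,0,0,0,0,-1]]

```text
time: 16.65
tool_pos: [0.5217, 0.1341, 0.0313]
tool_rot: [0.0, 0.657, 0.754, 0.0]
contact_force: [1.1, 0.2, 0.6]
gripper_width: -0.001
```

```bash
python3 -c "
from h import *
rep()"
```

```text
t 16.65 clamp [-115.7   24.8] z 31.3 F clamp [1.1 0.1] 0.6 w -0.001 yaw 97.90 tilt [0.0002 0.    ]
```

>>> carry_out:
  moves:
    - [[0,0,0,0,-0.15,0,-1],[0,0,0,0,-0.15,0,-1],[0,0,0,0,-0.15,0,-1],[0,0,0,0,-0.15,0,-1],[0,0,0,0,-0.15,0,-1],[0,0,0,0,-0.15,0,-1],[0,0,0,0,-0.1,0,-1],[0,0,0,0,0,0,-1]]

```text
time: 17.32
tool_pos: [0.4821, 0.1287, 0.031]
tool_rot: [-0.0, 0.657, 0.754, -0.0]
contact_force: [2.9, -0.5, 2.1]
gripper_width: 0.001
```

```bash
python3 -c "
from h import *
rep()
f=grab_frame('wrist');cv2.imwrite('pics/w10.png',f['frame'][:,:,::-1])"
```

```text
t 17.32 clamp [-155.7   24.9] z 31.0 F clamp [ 2.8 -0.9] 2.1 w 0.001 yaw 97.90 tilt [-0.0004 -0.0001]
```

View pics/w10.png

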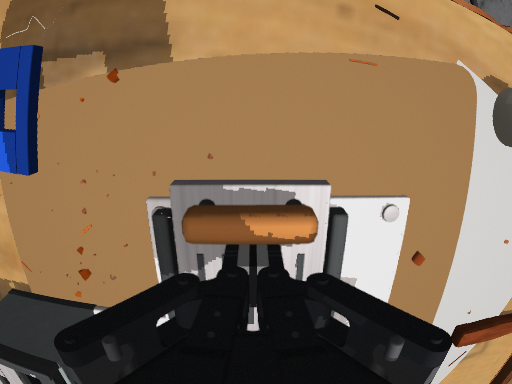

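The plate has come forward with its front past the bed end, still between the guides. Backing off the grip and rising to check.

>>> carry_out:
  moves:
    - [[0,0,0,0,0.15,0,-1],[0,0,0,0,0.15,0,-1],[0,0,0,0,0,-0.5,-1],[0,0,0,0,0,-0.9,-1],[0,0,0,0,0,-0.9,-1],[0,0,0,0,0,-0.9,-1],[0,0,0,0,0,-0.9,-1],[0,0,0,0,0,-0.9,-1]]

```text
time: 18.03
tool_pos: [0.494, 0.1303, 0.2314]
tool_rot: [-0.001, 0.657, 0.754, -0.001]
contact_force: [1.4, 0.0, -1.2]
gripper_width: 0.0
```

>>> carry_out:
  moves:
    - [[0,0,0,0,0,0,-1],[0,0,0,0,0,0,-1],[0,0,0,0,0,0,-1]]

```text
time: 18.28
tool_pos: [0.4943, 0.1303, 0.2295]
tool_rot: [-0.001, 0.657, 0.754, -0.001]
contact_force: [0.2, -0.7, -0.3]
gripper_width: -0.002
```

Run:
```python
from h import *
rep()
s,f,W,M=cloud("wrist");cv2.imwrite('pics/w11.png',f['frame'][:,:,::-1])
g=grab_frame("side");cv2.imwrite('pics/s11.png',cv2.resize(g['frame'][100:250,180:340,::-1],None,fx=4,fy=4))
hsv=cv2.cvtColor(f["frame"],cv2.COLOR_RGB2HSV);z=W[...,2]
m=(hsv[...,1]>130)&(hsv[...,0]<20)&(z>.035)&(z<.06)
n,l,st,c=cv2.connectedComponentsWithStats(m.astype(np.uint8))
for i in range(1,n):
    if st[i,4]>150:
        p=W[l==i];r=cv2.minAreaRect(p[:,:2].astype(np.float32));print(st[i],w2c(r[0]),p[:,2].max())
# knob: points z .15-.165 near lever goal, scene & side & wrist
for nm in ["wrist","side","scene"]:
    s,q,V,_=cloud(nm);c=np.stack([(V[...,0]-TC[0]),(V[...,1]-TC[1])],-1)@RC*1000
    zz=V[...,2];k=(zz>.115)&(zz<.166)&(np.abs(c[...,0]-20)<50)&(np.abs(c[...,1]+175)<40)&(q["frame"].max(-1)<80)
    if k.sum()>10: print(nm,k.sum(),c[k].min(0),c[k].max(0),c[k].mean(0),zz[k].max())
```

```text
t 18.28 clamp [-143.4   24.9] z 229.5 F clamp [ 0.1 -0.7] -0.3 w -0.002 yaw 97.90 tilt [-0.0029 -0.0003]
[ 32  66  14  48 514] [-258.52894563 -258.34158448] 0.0470981088272342
[223 136  57  14 770] [-176.09804803   23.56222744] 0.05431703775554392
[ 36 271  12  29 228] [  48.60582608 -333.11510578] 0.045877453364783605
[ 27 360  48  24 393] [ 315.43862719 -431.7799966 ] 0.05997951808147939
wrist 56 [  18.12026454 -194.06132255] [  23.25914153 -178.27157262] [  20.343568   -186.80059504] 0.1328934480355065
side 120 [  17.91382494 -205.57940964] [  44.01436058 -172.98548607] [  29.66522258 -195.42207497] 0.15945410423339268
scene 63 [  17.13147197 -189.25116828] [  45.80920917 -167.35994313] [  27.98639221 -176.44579861] 0.16023913030001158
```

View pics/w11.png

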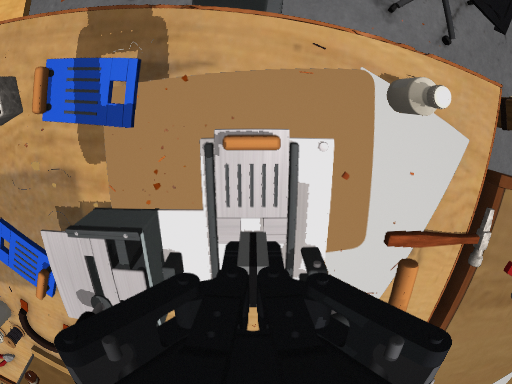

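View pics/s11.png

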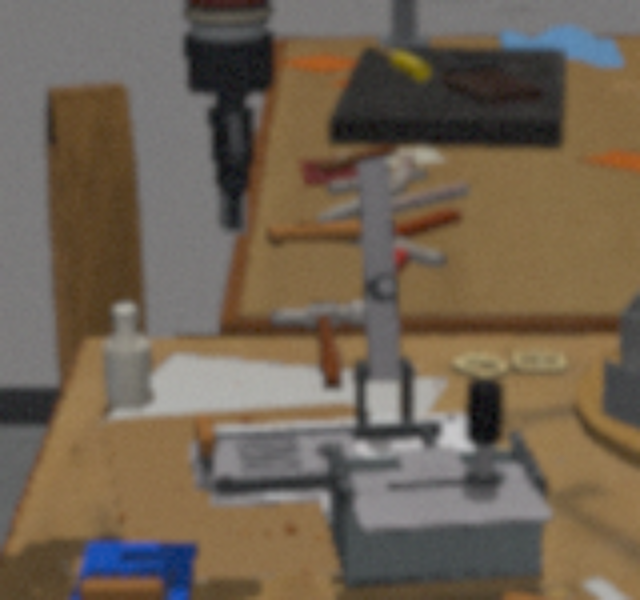

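The grip is now at clamp (-176,24), so the plate origin is at about -114. The bar stands open, and the bottle, hammer and weight are untouched. The lever measured from afar comes out at x≈32, so I'll check it from above.

>>> carry_out:
  moves:
    - [[0,0,0,-0.75,0,0,-1],[0,0,0,-0.75,0,0,-1],[0,0,0,-0.75,0,0,-1],[0,0,0,-0.75,0,0,-1],[0,0,0,-0.75,0,0,-1],[0,0,0,-0.75,0,0,-1],[0,0,0,-0.75,0,0,-1],[0,0,0,0,0,0,-1]]

```text
time: 19.2
tool_pos: [0.5235, -0.0817, 0.2299]
tool_rot: [-0.0, 0.659, 0.753, -0.001]
contact_force: [-0.5, 0.5, 0.1]
gripper_width: -0.002
```

>>> carry_out:
  moves:
    - [[0,0,0,0,0.8,0,-1],[0,0,0,0,0.8,0,-1],[0,0,0,0,0.8,0,-1],[0,0,0,0,0.8,0,-1],[0,0,0,0,0.8,0,-1],[0,0,0,0,0.8,0,-1],[0,0,0,0,0.8,0,-1],[0,0,0,0,0,0,-1]]

```text
time: 19.87
tool_pos: [0.7485, -0.0453, 0.2266]
tool_rot: [-0.002, 0.656, 0.755, -0.0]
contact_force: [-1.0, -0.0, 0.1]
gripper_width: 0.003
```

>>> carry_out:
  moves:
    - [[0,0,0,0,0,0,-1],[0,0,0,0,0,0,-1]]

```text
time: 20.03
tool_pos: [0.7449, -0.0463, 0.2297]
tool_rot: [-0.001, 0.657, 0.754, -0.001]
contact_force: [-0.2, 0.3, -0.1]
gripper_width: 0.003
```

Run:
```python
from h import *
rep()
s,f,W,M=cloud("wrist");cv2.imwrite('pics/w12.png',f['frame'][:,:,::-1])
c=np.stack([(W[...,0]-TC[0]),(W[...,1]-TC[1])],-1)@RC*1000
zz=W[...,2];k=(zz>.156)&(zz<.166)&(np.abs(c[...,0]-20)<45)&(np.abs(c[...,1]+175)<40)
print(k.sum(),c[k].min(0),c[k].max(0),cv2.minEnclosingCircle(c[k].astype(np.float32)))
```

```text
t 20.03 clamp [  80.6 -184.6] z 229.7 F clamp [-0.2  0.3] -0.1 w 0.003 yaw 97.92 tilt [-0.0022  0.0003]
1137 [  20.53953918 -198.37112863] [  48.84074823 -170.62993469] ((34.585811614990234, -184.7833251953125), 14.263101577758789)
```

View pics/w12.png

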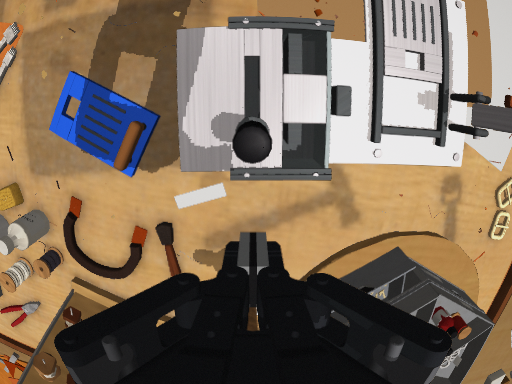

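The knob (252,142) is at clamp (34.6,-184.8), which is the far end of the last lane. The robot touches nothing, so I'm handing in.

```bash
python3 -c "
from h import *
rep();print(ticket.job_done())"
```

```text
t 20.08 clamp [  80.4 -184.8] z 230.6 F clamp [ 0.2 -0.2] 1.7 w 0.001 yaw 97.90 tilt [-0.0011  0.0001]
the job is handed in; nothing more can be done
None
```

The job is done and handed in at about 20 s of the allowed 72 s; no verdict is reported. I felt the lever through both hidden gaps to the far end of the last lane. Then I swung the bar over by its handle to about its stop and released it, and drew the plate forward by hooking its grip with shut fingers, without lifting it.

What the last checks showed:
- **Lever:** from above, the knob is at clamp (34.6, -184.8); its goal is (35, -185). An earlier, coarser estimate from the two fixed cameras gave x of about 32; I trust the view from above.
- **Bar:** I released it at about 1.9 rad by the tool position, and it still stood open in a later side view. I took no separate angle reading after releasing it.
- **Plate:** the grip is at clamp (-176, 23.6), so the plate's origin is at about x -114. It lies flat between its guides, and its rear edge is about 24 mm clear of the bar.
- **Bystanders:** the weight, glue bottle and hammer look untouched in the pictures, and I never came near them. I did not measure their positions again.
- **Contact forces:** the wrist force peaked at about 30 N in the readings I took. The gripper is clear of everything.

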